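# Stow the torch and the chart marker in the rack

## Robot

A 6-joint arm with a two-finger parallel gripper is mounted at the origin on the work surface. World frame = base frame: x ahead of the robot, y to its left, z up, the work surface at z = 0. Lengths are in m, angles in rad, forces in N, time in s.
With the tool pointing down it reaches from about 0.35 to 0.85 m from the base axis. Payload 8.1 kg.
Tool frame: the origin (TCP) lies at the very end of the fingers, on their centre line; the grasp point (between the pads) lies 19 mm behind it; z points along the fingers, y is the line along which they close (so a half turn about z gives the same grasp; the last joint's range is limited). The gripper opens to 93 mm and grips with 3 to 60 N. Pads are 15 mm wide; open, the fingers measure 128 mm over their backs; the gripper's body (75 mm by 188 mm) begins 65 mm behind the grasp point.
Start: joints at [-1.222, 0.13, 1.488, -0, 1.523, -0.085], TCP at [0.252, -0.544, 0.219] pointing down, gripper open.
Joint ranges: [-2.96, 2.96], [-0.89, 2.26], [0.02, 2.5], [-1.34, 4.48], [0, 2.73], [-2.66, 2.66]. Speed limits (rad/s): [2.39, 2.39, 2.79, 3.14, 3.14, 3.14].

## Interface

Orientations are given as a unit quaternion [w, x, y, z].
In Python, from workcell import monitor, viewer, arm gives the robot as it stands.
- The arm moves only by the tool jog_arm, never from a script. Its argument "targets" is one flat list of numbers, 4 for each row, row after row: the shift along the tool's x, y, z in m, then the turn about the tool's z in degrees. A call has exactly 10 rows; each row shifts and turns the commanded pose from where the row before left it, along the tool's axes as they then stand; what a row does not reach is not made up. A row lasts 1/10 s, in which the tool goes at most 50 mm and 8.59 degrees, less where a joint would pass 70% of its speed; a pose out of reach is approached as far as the arm can. A call with a gripper value outside its range is refused whole. "fingers" is the opening, from 0 (shut) to 1 (fully open), set as the call begins (left out, the last holds). The fingers move at their own pace and stop on an object; "squeeze" is the grip in N (left out, the last holds). Time passes only in rows, so rows that do not move let the fingers close, or fill a call up. It gives the time, the measured TCP pose, the force, the opening and the grip force at its end, in the units of the state.
- monitor.sense(): the state, without advancing time (a new reading comes with each control period).
- viewer.grab_frame(name): name is "side" or "top" or "wrist"; returns a dict with "pixels" (384x512x3 uint8, red, green, blue), "range_z" (384x512 float32, m along the optical axis (not along the pixel's ray), 0 where there is no reading), "fov_y" (degrees; the focal length in pixels is half the picture's height over the tangent of half this angle, whatever the lens; pixels are square), "cx", "cy" (the principal point, pixels), "world_from_camera" (4x4, takes a point from camera to world coordinates). Camera axes: x right, y up, looking along -z (the intrinsics and any distortion apply to the point x, -y, -z); pixel columns grow to the right and rows downward; lengths in m; the calibration is good to about 2 mm. A picture is of the moment at which its call begins.
- arm.close_job(): hands the job in; it is judged then, once.
Trained networks look in the newest picture that a camera, given by its name, has taken for a name from the list of things; names that differ only in an ending like _2 or _b are one class to them, and where a whole thing is asked for, a point or a joint stands for the part that bears it (a point fixed in the world has none). Each returns a list of dicts, best first, with "score" (0 to 1); they miss things now and then, are a little off and sometimes report something else, mostly with a low value. They report only what shows in the picture. A call takes as long as a camera call.
- viewer.outline_of(camera, query): "mask" (384x512 bool, what is visible of it).
- viewer.spot_point(camera, query): "position" ([x, y, z] in m, in world coordinates, good to about 4 mm: a listed point, or the origin of a listed thing).
The state is a dict: "time_s": time; "joint_positions": joint angles; "qvel": joint speeds; "joint_efforts": joint torques, N m; "tool_pos": TCP position; "eef_rot": TCP orientation; "contact_force": force on the tool from outside, world axes, zero at the start; "ft_torque": the same for the moment, N m; "gripper_width": opening from 0.0 (shut) to 1.0 (fully open); "grip_force": force on a finger pad.
Only numpy, scipy, OpenCV 4.12 (cv2) and the standard library are available. Lean on these libraries where they do the work, as an engineer would, in place of code of your own. Each camera call takes 0.05 s, during which the arm holds its last target. There are 200 camera calls.

## Task

We are about to cast off, so clear the chart table: drop the slim metal torch and the long white chart marker (not the stubby one) end-down into the wooden rack, one in each of its two wells, whichever you like. Keep each the same way up as it stands now, the torch with its wide lamp end up, and let it stand on the bottom of its well.

Things in the scene. Friction and masses are not known exactly. Their poses are not given: they have to be found in the camera images.
- torch: slim grey metal torch with a dark band round its barrel and a black lens, 150 mm long, standing upright on its flat tail end. Round barrel 24 mm in diameter; from 102 mm to 150 mm above its foot a straight round lamp head 32 mm in diameter. About 130 g. Origin: centre of the foot; z points along it to the lamp.
- marker: long white plastic chart marker, a straight round stick 22 mm in diameter and 140 mm long, standing upright on its flat end, about 50 g. (The stubby white marker of the same diameter, 65 mm tall, is a bystander.) Origin: centre of the foot; z points up along it.
- well_left (a point): Left well (towards the rack's +y), square, 44 x 44 mm inside and 82 mm deep. Point: centre of the well's floor, 8 mm above the table. The plain wooden rack is a fixed block 60 x 140 mm, 90 mm tall, walls 8 mm, with two such open wells 80 mm apart. x: its short side; y: its long side, the line of the wells; z up. Either item may go in either well.
- well_right (a point): Right well (towards the rack's -y), the same: 44 x 44 mm inside, 82 mm deep, its mouth at the rack's top 90 mm above the table. Point: centre of the well's floor, 8 mm above the table; axes as for well_left.

How it is judged:
By the outcome, as a careful person would: the job done as asked, in the order asked, and still so for the second after the job is handed in, with the robot touching nothing.
It also fails if it takes over 61 s, if anything falls off the work surface, if the arm or the gripper's body presses on something with over 40 N, if the wrist force passes 120 N, or if a joint passes its speed limit or range.

## Working session

There is one attempt and no reset: what is moved stays moved. The work goes in short steps, Python scripts to look and compute and a tool call to move; the robot and the scene stay as the last step left them, time stands still between calls to the robot, and variables do not carry over. Pictures are saved under pics/ and viewed, at most 10 in all, crops included, and the job is handed in when it is done.

Besides the shell and the picture viewer there is one more tool, called after "Request:" by a JSON object that holds its "method" and its "body", one argument or row to a line. jog_arm: Moves the arm, as the interface text tells. Its arguments: {"type":"object","properties":{"targets":{"type":"array"},"fingers":{"type":"number"},"squeeze":{"type":"number"}},"required":["targets"]}

```bash
mkdir -p pics
cat > h.py <<'E'
import numpy as np, cv2
from workcell import monitor, viewer, arm
def grab(c,fn=None):
    f=viewer.grab_frame(c)
    if fn: cv2.imwrite('pics/'+fn,cv2.cvtColor(f['pixels'],cv2.COLOR_RGB2BGR))
    return f
def pts(f,mask=None):
    "world points (HxWx3) from depth"
    h,w=f['range_z'].shape; F=h/2/np.tan(np.radians(f['fov_y'])/2)
    v,u=np.mgrid[:h,:w]; d=f['range_z']
    p=np.stack([(u-f['cx'])/F*d,-(v-f['cy'])/F*d,-d,np.ones_like(d)],-1)@np.array(f['world_from_camera']).T
    p=p[...,:3]; p[d<=0]=np.nan
    return p
E
python3 - <<'E'
from h import *
s=monitor.sense(); print({k:np.round(v,3) for k,v in s.items()})
ims=[]
for c in ['side','top','wrist']:
    f=grab(c); ims.append(f['pixels']); P=pts(f)
    print(c,f.keys(),np.round(f['world_from_camera'],3).tolist(),f['fov_y'],f['cx'],f['cy'])
    for q in ['torch','marker','well_left','well_right']:
        print(q,[(np.round(r['position'],3).tolist(),round(r['score'],2)) for r in viewer.spot_point(c,q)[:3]])
        if 'well' in q: continue
        for r in viewer.outline_of(c,q)[:3]:
            m=r['mask']; p=P[m]; p=p[~np.isnan(p[:,0])]; v,u=np.nonzero(m)
            if len(p): 
                t=p[p[:,2]>np.percentile(p[:,2],95)-.004]
                print('  mask',round(r['score'],2),m.sum(),u.mean().round(),v.mean().round(),'ztop',np.percentile(p[:,2],[2,98]).round(3),'topmid',((t.min(0)+t.max(0))/2).round(3),np.ptp(t,0).round(3))
im=np.vstack([np.hstack([cv2.resize(ims[0],(400,300)),cv2.resize(ims[1],(400,300))]),np.hstack([cv2.resize(ims[2],(400,300)),np.zeros((300,400,3),np.uint8)])])
cv2.imwrite('pics/a.png',im[...,::-1])
E
```

```text
{'time_s': np.float64(0.0), 'joint_positions': array([-1.222,  0.131,  1.489, -0.   ,  1.523, -0.085]), 'qvel': array([-0.   ,  0.   , -0.001,  0.001,  0.001,  0.002]), 'joint_efforts': array([ 1.0000e-03, -5.5984e+01, -4.9176e+01,  7.7000e-02,  3.5000e-02,
       -0.0000e+00]), 'tool_pos': array([ 0.252, -0.544,  0.218]), 'eef_rot': array([-0.001,  0.977,  0.215, -0.   ]), 'contact_force': array([ 0.209,  0.546, -0.27 ]), 'ft_torque': array([ 0.031,  0.042, -0.027]), 'grip_force': np.float64(0.0), 'gripper_width': np.float64(1.003)}
side dict_keys(['pixels', 'range_z', 'fov_y', 'cx', 'cy', 'world_from_camera']) [[0.812, 0.406, -0.42, 0.228], [-0.584, 0.539, -0.607, -0.435], [-0.02, 0.738, 0.674, 0.524], [0.0, 0.0, 0.0, 1.0]] 57.402186641466734 258.7585469604421 190.94685667253682
torch [([0.507, -0.087, -0.001], 0.72), ([0.495, 0.194, 0.009], 0.19)]
  mask 0.63 999 278.0 200.0 ztop [0.009 0.152] topmid [ 0.511 -0.088  0.15 ] [0.031 0.031 0.005]
marker [([0.557, -0.249, 0.001], 0.82)]
  mask 0.68 924 367.0 251.0 ztop [0.006 0.141] topmid [ 0.559 -0.252  0.14 ] [0.023 0.02  0.005]
wel
[... 279 characters left out ...]
745292779374 252.3532149211047 188.2556931604861
torch [([0.508, -0.084, -0.004], 0.55)]
  mask 0.77 208 284.0 208.0 ztop [0.033 0.154] topmid [ 0.511 -0.089  0.152] [0.029 0.029 0.005]
marker [([0.56, -0.25, -0.004], 0.56)]
  mask 0.74 230 356.0 187.0 ztop [0.01  0.143] topmid [ 0.56  -0.252  0.142] [0.019 0.019 0.006]
well_left [([0.529, 0.264, 0.008], 0.71)]
well_right [([0.498, 0.196, 0.011], 0.88)]
wrist dict_keys(['pixels', 'range_z', 'fov_y', 'cx', 'cy', 'world_from_camera']) [[0.421, 0.881, 0.216, 0.312], [-0.907, 0.409, 0.1, -0.515], [-0.0, -0.237, 0.971, 0.384], [0.0, 0.0, 0.0, 1.0]] 65.5169721472532 251.12085515048986 195.8267958567618
torch []
marker []
well_left []
well_right []
```

View pics/a.png

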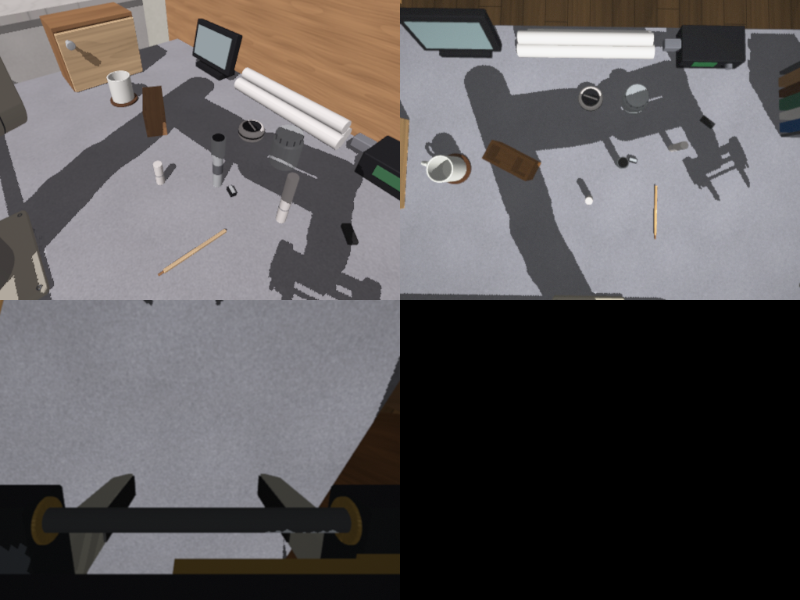

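The side view shows the torch at about (278,200) and the long marker at about (367,251), both in full-size pixels. The stubby marker is near (203,222), and the rack is the brown block near (195,142). I'll zoom in on the clutter around the items.

Run:
```python
from h import *
f=grab('side');g=grab('top')
a=cv2.resize(f['pixels'][100:330,150:470],(800,575),interpolation=cv2.INTER_CUBIC); cv2.imwrite('pics/b.png',a[...,::-1])
b=cv2.resize(g['pixels'][60:290,80:400],(800,575),interpolation=cv2.INTER_CUBIC); cv2.imwrite('pics/c.png',b[...,::-1])
for n,F in(('side',f),('top',g)):
    P=pts(F); 
    m=(P[...,2]>.075)&(P[...,2]<.105)&(abs(P[...,0]-.513)<.09)&(abs(P[...,1]-.23)<.11)
    p=P[m][:,:2]; r=cv2.minAreaRect(p.astype(np.float32)); print(n,m.sum(),r,np.median(P[m][:,2]),cv2.boxPoints(r).round(3).tolist())
    # height map of everything >20mm in zone
    m=((P[...,2]>.02)&(P[...,0]>.3)&(P[...,0]<.75)&(abs(P[...,1])<.4)).astype(np.uint8)
    k,l,st,c=cv2.connectedComponentsWithStats(m)
    for i in range(1,k):
        if st[i,4]>25:
            q=P[l==i]; print(c[i].round(),st[i,4],q.min(0).round(3),q.max(0).round(3))
```

```text
side 855 ((0.5128531455993652, 0.23007293045520782), (0.1432982236146927, 0.06004759669303894), 63.14418411254883) 0.09014423844170566 [[0.45399999618530273, 0.18000000715255737], [0.5070000290870667, 0.15299999713897705], [0.5720000267028809, 0.2800000011920929], [0.5180000066757202, 0.30799999833106995]]
[157. 114.] 592 [0.453 0.381 0.02 ] [0.516 0.4   0.095]
[196. 139.] 1544 [0.455 0.153 0.02 ] [0.57  0.307 0.094]
[321. 164.] 605 [ 0.671 -0.033  0.02 ] [0.743 0.037 0.037]
[367. 185.] 1838 [ 0.662 -0.168  0.02 ] [ 0.735 -0.095  0.101]
[278. 198.] 945 [ 0.494 -0.104  0.02 ] [ 0.527 -0.072  0.153]
[203. 217.] 271 [ 0.389 -0.01   0.02 ] [0.411 0.012 0.068]
[368. 249.] 858 [ 0.547 -0.262  0.02 ] [ 0.57  -0.241  0.143]
top 1132 ((0.5135518312454224, 0.22864964604377747), (0.14079374074935913, 0.060458287596702576), 63.649173736572266) 0.09055046791627885 [[0.45500001311302185, 0.17900000512599945], [0.5090000033378601, 0.15199999511241913], [0.5720000267028809, 0.27799999713897705], [0.5180000066757202, 0.3050000071525574]]
[301. 126.] 1020 [ 0.664 -0.168  0.02 ] [ 0.735 -0.094  0.103]
[244. 126.] 777 [ 0.672 -0.035  0.02 ] [0.747 0.04  0.038]
[141. 205.] 1697 [0.456 0.153 0.02 ] [0.571 0.303 0.095]
[357. 187.] 222 [ 0.549 -0.264  0.021] [ 0.57  -0.241  0.144]
[284. 208.] 204 [ 0.496 -0.103  0.024] [ 0.525 -0.073  0.155]
[ 72. 216.] 476 [0.454 0.381 0.02 ] [0.519 0.4   0.097]
[242. 256.] 89 [ 0.392 -0.009  0.033] [0.412 0.011 0.068]
```

View pics/b.png

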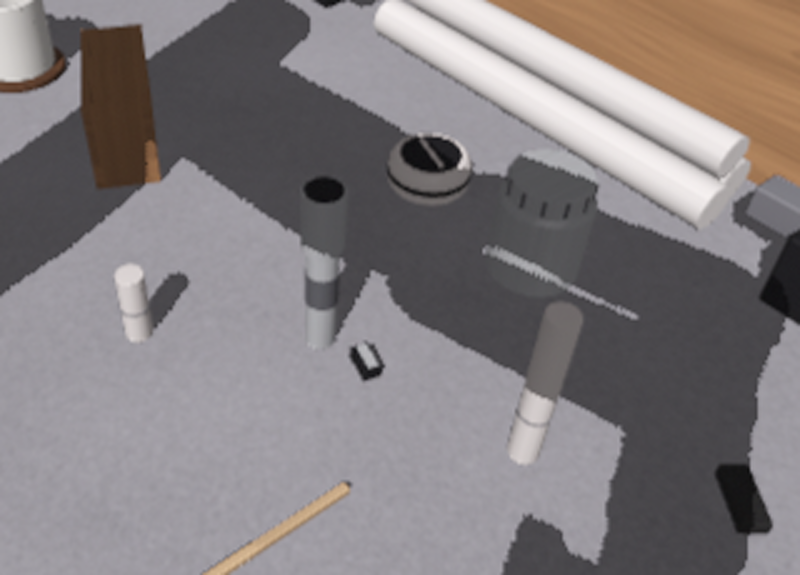

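View pics/c.png

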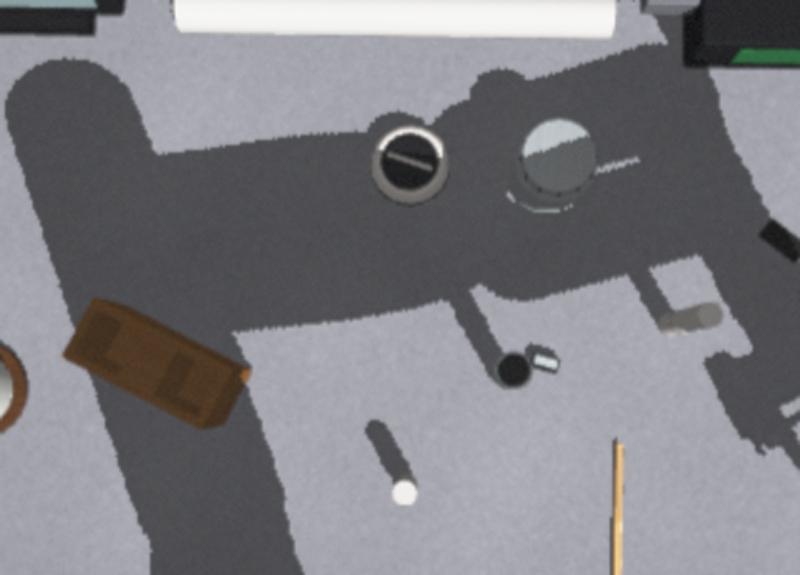

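The two views agree on every position:
- **Torch:** axis at (0.511, -0.088), top at about 0.151.
- **Marker:** axis at (0.559, -0.252), top at about 0.141.
- **Rack:** centre (0.513, 0.229), long axis at 63.4°, top at 0.090.
- **Stubby marker:** (0.401, 0.001).

I'll turn the tool so it closes along the rack's short side, then take the torch.

Request:
{"method": "jog_arm", "body": {
  "targets": [0,0,0,-7.7,0,0,0,-7.7,0,0,0,-7.7,0,0,0,-7.7,0,0,0,-7.7,0.04,0,0,0,0.04,0,0,0,0.04,0,0,0,0.04,0,0,0,0.04,0,0,0],
  "fingers": 1,
  "squeeze": 20
}}

```text
time_s: 2.15
tool_pos: [0.3424, -0.3643, 0.2187]
eef_rot: [0.0, 0.851, 0.525, 0.0]
contact_force: [-0.1, -0.1, 0.1]
gripper_width: 1.0
grip_force: 0.0
```

Request:
{"method": "jog_arm", "body": {
  "targets": [0.04,0.007,0,0,0.04,0.007,0,0,0.04,0.007,0,0,0.04,0.007,0,0,0.04,0,0,0,0.04,0,0,0,0.04,0,0,0,0.04,0,0,0,0,0,0,0,0,0,0,0]
}}

```text
time_s: 3.15
tool_pos: [0.5105, -0.0916, 0.2186]
eef_rot: [0.0, 0.85, 0.526, -0.0]
contact_force: [0.2, -0.0, 0.2]
gripper_width: 1.001
grip_force: 0.0
```

```bash
cat >> h.py <<'E'
from scipy.spatial.transform import Rotation as R
def delta(target):
    s=monitor.sense(); q=s['eef_rot']; r=R.from_quat([q[1],q[2],q[3],q[0]])
    print('t',round(float(s['time_s']),2),'tcp',np.round(s['tool_pos'],4),'xaxis',r.as_matrix()[:,0].round(3),'z',r.as_matrix()[:,2].round(3),'w',round(float(s['gripper_width']),3),'F',np.round(s['contact_force'],1),'delta tool',r.inv().apply(np.array(target)-s['tool_pos']).round(4))
E
python3 - <<'E'
from h import *
delta([.511,-.0885,.107])
f=grab('wrist','d.png'); P=pts(f)
for q in ['torch']:
    for r in viewer.outline_of('wrist',q)[:2]:
        p=P[r['mask']]; p=p[~np.isnan(p[:,0])]; t=p[p[:,2]>np.percentile(p[:,2],90)-.006]
        print(r['score'],len(p),((t.min(0)+t.max(0))/2).round(4),np.ptp(t,0).round(3))
E
```

```text
t 3.15 tcp [ 0.5105 -0.0916  0.2186] xaxis [ 0.446  0.895 -0.   ] z [-0. -0. -1.] w 1.001 F [ 0.2 -0.   0.2] delta tool [ 0.0031 -0.0009  0.1116]
0.76 1562 [ 0.5119 -0.0856  0.1481] [0.031 0.031 0.007]
```

View pics/d.png

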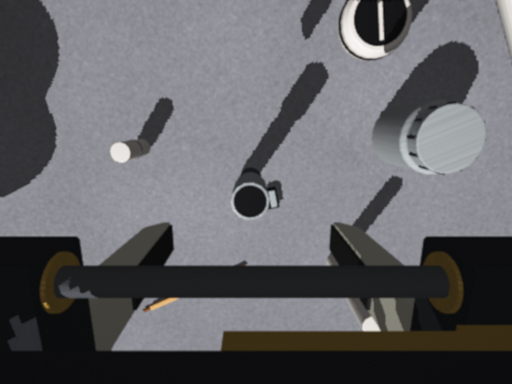

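The wrist view shows the torch's lens at (250,200), centred between the fingers. I'll lower the tool and grip the lamp head.

Request:
{"method": "jog_arm", "body": {
  "targets": [0.004,0,0.01,0,0,0,0.02,0,0,0,0.025,0,0,0,0.025,0,0,0,0.02,0,0,0,0.012,0,0,0,0,0,0,0,0,0,0,0,0,0,0,0,0,0]
}}

```text
time_s: 4.25
tool_pos: [0.5132, -0.0889, 0.108]
eef_rot: [0.001, 0.851, 0.525, 0.001]
contact_force: [-0.3, -0.3, -0.4]
gripper_width: 0.998
grip_force: 0.0
```

Request:
{"method": "jog_arm", "body": {
  "targets": [0,0,0,0,0,0,0,0,0,0,0,0,0,0,0,0,0,0,0,0,0,0,0,0,0,0,0,0,0,0,0,0,0,0,0,0,0,0,0,0],
  "fingers": 0,
  "squeeze": 25
}}

```text
time_s: 5.25
tool_pos: [0.5122, -0.0886, 0.1066]
eef_rot: [-0.0, 0.851, 0.525, 0.0]
contact_force: [-0.1, -0.1, -1.1]
gripper_width: 0.341
grip_force: 25.0
```

Request:
{"method": "jog_arm", "body": {
  "targets": [0,0,-0.005,0,0,0,-0.015,0,0,0,-0.025,0,0,0,-0.025,0,0,0,-0.025,0,0,0,-0.02,0,0,0,-0.01,0,0,0,0,0,0,0,0,0,0,0,0,0]
}}

```text
time_s: 6.25
tool_pos: [0.5115, -0.0884, 0.2302]
eef_rot: [-0.001, 0.851, 0.525, -0.001]
contact_force: [-0.8, 0.2, -1.6]
gripper_width: 0.338
grip_force: 25.0
```

Run:
```python
from h import *
delta([.495,.193,.115])
f=grab('side','e.png');P=pts(f)
r=viewer.outline_of('side','torch')
for x in r[:2]:
    p=P[x['mask']];p=p[~np.isnan(p[:,0])]
    p=p[(p[:,2]<.2)]
    for z in np.arange(.09,.25,.02):
        q=p[abs(p[:,2]-z)<.01]
        if len(q): print(round(z,3),len(q),((q.min(0)+q.max(0))/2).round(3))
    print(x['score'],p[:,2].min(),p[:,2].max())
```

```text
t 6.25 tcp [ 0.5115 -0.0884  0.2302] xaxis [ 0.448  0.894 -0.   ] z [-0.002  0.001 -1.   ] w 0.338 F [-0.8  0.2 -1.6] delta tool [ 0.2442 -0.1407  0.1154]
0.13 87 [ 0.507 -0.091  0.132]
0.15 136 [ 0.508 -0.091  0.15 ]
0.17 140 [ 0.508 -0.091  0.17 ]
0.19 167 [ 0.508 -0.092  0.19 ]
0.79 -0.001408943940711671 0.19986212216740623
0.09 124 [ 0.556 -0.251  0.09 ]
0.11 128 [ 0.556 -0.252  0.11 ]
0.13 153 [ 0.557 -0.252  0.13 ]
0.15 98 [ 0.558 -0.252  0.141]
0.22 9.167861672887412e-05 0.14235298519580808
```

View pics/e.png

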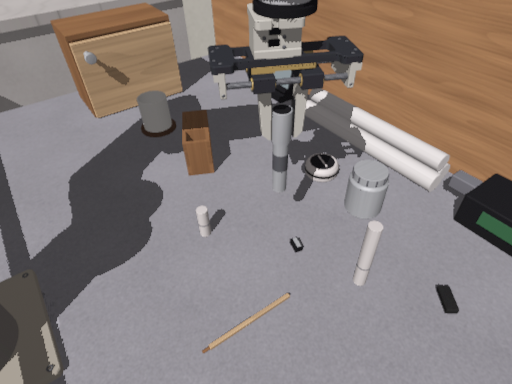

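The torch hangs upright in the grip at (280,150), with its foot at about z=0.123. I'll carry it over the left well, which keeps the marker's approach to the right well clear.

Request:
{"method": "jog_arm", "body": {
  "targets": [0.015,-0.0066,0,0,0.03,-0.013,0,0,0.04,-0.017,0,0,0.045,-0.02,0,0,0.045,-0.02,0,0,0.045,-0.02,0,0,0.045,-0.02,0,0,0.035,-0.015,0,0,0.02,-0.007,0,0,0.005,-0.002,0,0]
}}

```text
time_s: 7.35
tool_pos: [0.5315, 0.2673, 0.2304]
eef_rot: [-0.0, 0.85, 0.526, -0.001]
contact_force: [-0.6, 0.1, -1.3]
gripper_width: 0.34
grip_force: 25.0
```

Request:
{"method": "jog_arm", "body": {
  "targets": [0,0,0,0,0,0,0,0,0,0,0,0,0,0,0,0,0,0,0,0,0,0,0,0,0,0,0,0,0,0,0,0,0,0,0,0,0,0,0,0]
}}

```text
time_s: 8.35
tool_pos: [0.5323, 0.265, 0.2316]
eef_rot: [-0.0, 0.851, 0.525, -0.0]
contact_force: [-0.2, -0.2, -1.4]
gripper_width: 0.337
grip_force: 25.0
```

Run:
```python
from h import *
delta([.531,.265,.115])
for c in ['side','top','wrist']:
    f=grab(c,c+'1.png');P=pts(f)
    print(c,[(q,np.round(viewer.spot_point(c,q)[0]['position'],3)) for q in ['well_left','well_right','torch'] if viewer.spot_point(c,q)])
    m=(P[...,2]>.083)&(P[...,2]<.097)&(abs(P[...,0]-.513)<.065)&(abs(P[...,1]-.23)<.085)
    print(m.sum(),cv2.minAreaRect(P[m][:,:2].astype(np.float32)))
    for x in viewer.outline_of(c,'torch')[:1]:
        p=P[x['mask']];p=p[~np.isnan(p[:,0])]
        for z in np.arange(.13,.25,.02):
            q=p[abs(p[:,2]-z)<.01]
            if len(q)>8: print(round(z,3),len(q),((q.min(0)+q.max(0))/2).round(3))
```

```text
t 8.35 tcp [0.5323 0.265  0.2316] xaxis [ 0.448  0.894 -0.   ] z [-0.  0. -1.] w 0.337 F [-0.2 -0.2 -1.4] delta tool [-0.0005 -0.0012  0.1166]
side [('well_right', array([0.496, 0.196, 0.01 ])), ('torch', array([0.531, 0.264, 0.127]))]
658 ((0.5132560133934021, 0.23073190450668335), (0.145141139626503, 0.0598030611872673), 63.18236541748047)
0.13 55 [0.53  0.262 0.133]
0.15 88 [0.53  0.261 0.15 ]
0.17 85 [0.53 0.26 0.17]
0.19 104 [0.53  0.262 0.19 ]
0.21 100 [0.53  0.261 0.21 ]
0.23 124 [0.53  0.261 0.23 ]
top [('well_left', array([0.533, 0.267, 0.008])), ('well_right', array([0.498, 0.195, 0.011])), ('torch', array([0.531, 0.265, 0.123]))]
972 ((0.513588011264801, 0.2289116233587265), (0.14119474589824677, 0.06057949736714363), 63.722206115722656)
0.13 24 [0.531 0.257 0.134]
0.15 41 [0.531 0.257 0.15 ]
0.17 36 [0.532 0.255 0.17 ]
0.19 53 [0.532 0.258 0.19 ]
0.21 44 [0.532 0.257 0.21 ]
0.23 43 [0.53  0.254 0.234]
wrist [('well_left', array([0.529, 0.267, 0.006])), ('torch', array([0.531, 0.264, 0.127]))]
1517 ((0.5277607440948486, 0.25879690051078796), (0.08027216047048569, 0.0601155050098896), 63.741004943847656)
```

View pics/wrist1.png

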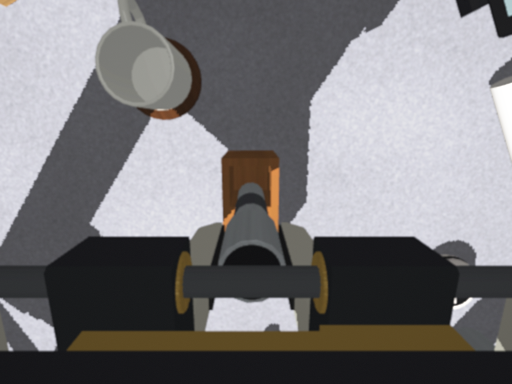

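The torch at (250,210) lines up with the left well. Lowering it now.

Request:
{"method": "jog_arm", "body": {
  "targets": [0,-0.001,0.01,0,0,0,0.015,0,0,0,0.015,0,0,0,0.015,0,0,0,0.015,0,0,0,0.015,0,0,0,0.015,0,0,0,0.01,0,0,0,0.003,0,0,0,0,0]
}}

```text
time_s: 10.45
tool_pos: [0.5312, 0.2653, 0.1182]
eef_rot: [-0.0, 0.851, 0.525, -0.0]
contact_force: [-0.2, 0.5, -1.5]
gripper_width: 0.341
grip_force: 25.0
```

Request:
{"method": "jog_arm", "body": {
  "targets": [0,0,0.001,0,0,0,0.001,0,0,0,0.001,0,0,0,0,0,0,0,0,0,0,0,0,0,0,0,0,0,0,0,0,0,0,0,0,0,0,0,0,0]
}}

```text
time_s: 11.45
tool_pos: [0.5314, 0.2654, 0.1156]
eef_rot: [-0.0, 0.851, 0.525, -0.0]
contact_force: [-0.4, -0.1, -0.5]
gripper_width: 0.339
grip_force: 25.0
```

It is about at the floor, as the weight reading has dropped. Opening the fingers and retreating upward.

Request:
{"method": "jog_arm", "body": {
  "targets": [0,0,0.0005,0,0,0,0,0,0,0,0,0,0,0,0,0,0,0,0,0,0,0,0,0,0,0,0,0,0,0,0,0,0,0,0,0,0,0,0,0],
  "fingers": 0.8
}}

```text
time_s: 12.45
tool_pos: [0.5314, 0.2654, 0.1151]
eef_rot: [-0.0, 0.851, 0.525, -0.0]
contact_force: [-0.9, 0.2, -0.1]
gripper_width: 0.803
grip_force: 0.0
```

Request:
{"method": "jog_arm", "body": {
  "targets": [0,0,-0.005,0,0,0,-0.015,0,0,0,-0.02,0,0,0,-0.025,0,0,0,-0.025,0,0,0,-0.02,0,0,0,-0.01,0,0,0,0,0,0,0,0,0,0,0,0,0]
}}

```text
time_s: 13.45
tool_pos: [0.5307, 0.2651, 0.2336]
eef_rot: [-0.0, 0.851, 0.525, -0.001]
contact_force: [-0.5, -0.7, -0.4]
gripper_width: 0.799
grip_force: 0.0
```

Run:
```python
from h import *
delta([.5595,-.2515,.101])
for c in ['side','top']:
    f=grab(c,c+'2.png');P=pts(f)
    for q in ['torch','marker']:
      print(q,[(np.round(r['position'],3),r['score']) for r in viewer.spot_point(c,q)[:1]])
      for x in viewer.outline_of(c,q)[:1]:
        p=P[x['mask']];p=p[~np.isnan(p[:,0])];print(c,q,np.percentile(p[:,2],[2,98]).round(3),p.max(0).round(3))
```

```text
t 13.45 tcp [0.5307 0.2651 0.2336] xaxis [ 0.448  0.894 -0.002] z [-0.002 -0.001 -1.   ] w 0.799 F [-0.5 -0.7 -0.4] delta tool [-0.4485  0.2576  0.1329]
torch []
side torch [0.001 0.16 ] [0.662 0.591 0.161]
marker [(array([ 0.557, -0.252,  0.   ]), 0.85)]
side marker [0.    0.141] [ 0.695 -0.168  0.143]
torch [(array([0.529, 0.266, 0.005]), 0.85)]
top torch [0.048 0.162] [0.55  0.281 0.163]
marker [(array([ 0.558, -0.25 ,  0.001]), 0.72)]
top marker [0.003 0.143] [ 0.574 -0.241  0.144]
```

The torch stands in the left well with its top at about 0.16. Next is the marker.

Request:
{"method": "jog_arm", "body": {
  "targets": [-0.014,0.008,0,0,-0.028,0.016,0,0,-0.035,0.02,0,0,-0.035,0.02,0,0,-0.035,0.02,0,0,-0.035,0.02,0,0,-0.035,0.02,0,0,-0.035,0.02,0,0,-0.035,0.02,0,0,-0.035,0.02,0,0]
}}

```text
time_s: 14.95
tool_pos: [0.5508, -0.1076, 0.2354]
eef_rot: [0.0, 0.851, 0.525, 0.0]
contact_force: [1.4, 0.1, -0.2]
gripper_width: 0.8
grip_force: 0.0
```

Request:
{"method": "jog_arm", "body": {
  "targets": [-0.035,0.02,0,0,-0.035,0.02,0,0,-0.028,0.016,0,0,-0.018,0.01,0,0,-0.01,0.006,0,0,0,0,0,0,0,0,0,0,0,0,0,0,0,0,0,0,0,0,0,0]
}}

```text
time_s: 15.95
tool_pos: [0.5596, -0.2489, 0.2353]
eef_rot: [0.0, 0.851, 0.526, 0.0]
contact_force: [0.1, -0.4, -0.7]
gripper_width: 0.798
grip_force: 0.0
```

Run:
```python
from h import *
delta([.5585,-.2515,.101])
f=grab('wrist','m.png');P=pts(f)
for x in viewer.outline_of('wrist','marker')[:1]:
    p=P[x['mask']];p=p[~np.isnan(p[:,0])];t=p[p[:,2]>.13];print(x['score'],((t.min(0)+t.max(0))/2).round(4),np.ptp(t,0).round(3))
```

```text
t 15.95 tcp [ 0.5596 -0.2489  0.2353] xaxis [0.447 0.894 0.   ] z [ 0.  0. -1.] w 0.798 F [ 0.1 -0.4 -0.7] delta tool [-0.0028  0.0002  0.1343]
0.81 [ 0.5608 -0.2494  0.1357] [0.022 0.021 0.011]
```

Request:
{"method": "jog_arm", "body": {
  "targets": [-0.002,0,0.01,0,0,0,0.02,0,0,0,0.025,0,0,0,0.025,0,0,0,0.025,0,0,0,0.018,0,0,0,0.011,0,0,0,0,0,0,0,0,0,0,0,0,0]
}}

```text
time_s: 17.05
tool_pos: [0.5593, -0.2522, 0.1026]
eef_rot: [0.001, 0.851, 0.525, 0.001]
contact_force: [0.3, 0.4, 0.6]
gripper_width: 0.802
grip_force: 0.0
```

Request:
{"method": "jog_arm", "body": {
  "targets": [0,0,0,0,0,0,0,0,0,0,0,0,0,0,0,0,0,0,0,0,0,0,0,0,0,0,0,0,0,0,0,0,0,0,0,0,0,0,0,0],
  "fingers": 0,
  "squeeze": 20
}}

```text
time_s: 18.05
tool_pos: [0.5584, -0.2516, 0.1011]
eef_rot: [-0.0, 0.851, 0.525, -0.0]
contact_force: [-0.0, 0.1, -0.4]
gripper_width: 0.226
grip_force: 20.0
```

Request:
{"method": "jog_arm", "body": {
  "targets": [0,0,-0.005,0,0,0,-0.015,0,0,0,-0.025,0,0,0,-0.025,0,0,0,-0.025,0,0,0,-0.02,0,0,0,-0.01,0,0,0,0,0,0,0,0,0,0,0,0,0]
}}

```text
time_s: 19.05
tool_pos: [0.5577, -0.2513, 0.2245]
eef_rot: [-0.001, 0.851, 0.525, -0.001]
contact_force: [-0.6, 0.4, -1.2]
gripper_width: 0.224
grip_force: 20.0
```

Run:
```python
from h import *
delta([.4955,.1935,.109])
```

```text
t 19.05 tcp [ 0.5577 -0.2513  0.2245] xaxis [0.448 0.894 0.   ] z [-0.002  0.001 -1.   ] w 0.224 F [-0.6  0.4 -1.2] delta tool [ 0.3696 -0.2548  0.1162]
```

Request:
{"method": "jog_arm", "body": {
  "targets": [0.016,-0.011,0,0,0.03,-0.021,0,0,0.036,-0.025,0,0,0.036,-0.025,0,0,0.036,-0.025,0,0,0.036,-0.025,0,0,0.036,-0.025,0,0,0.036,-0.025,0,0,0.036,-0.025,0,0,0.032,-0.022,0,0]
}}

```text
time_s: 20.05
tool_pos: [0.5, 0.1486, 0.2253]
eef_rot: [-0.0, 0.851, 0.526, -0.001]
contact_force: [1.7, 0.0, -0.9]
gripper_width: 0.225
grip_force: 20.0
```

Request:
{"method": "jog_arm", "body": {
  "targets": [0.022,-0.014,0,0,0.012,-0.008,0,0,0.006,-0.004,0,0,0,0,0,0,0,0,0,0,0,0,0,0,0,0,0,0,0,0,0,0,0,0,0,0,0,0,0,0]
}}

```text
time_s: 21.05
tool_pos: [0.4965, 0.1933, 0.2261]
eef_rot: [-0.0, 0.851, 0.525, 0.0]
contact_force: [0.3, 0.1, -0.5]
gripper_width: 0.221
grip_force: 20.0
```

Run:
```python
from h import *
delta([.4955,.1935,.109])
for c in ['side','top','wrist']:
    f=grab(c,c+'3.png')
    print(c,[(q,np.round(r['position'],3)) for q in ['well_right','marker','torch'] for r in viewer.spot_point(c,q)[:1]])
im=np.hstack([cv2.imread('pics/side3.png'),cv2.imread('pics/wrist3.png')]);cv2.imwrite('pics/n.png',cv2.resize(im,(800,300)))
```

```text
t 21.05 tcp [0.4965 0.1933 0.2261] xaxis [0.449 0.894 0.   ] z [ 0.  0. -1.] w 0.221 F [ 0.3  0.1 -0.5] delta tool [-0.0002 -0.001   0.1171]
side [('well_right', array([0.495, 0.195, 0.008]))]
top [('well_right', array([0.499, 0.198, 0.006])), ('marker', array([0.496, 0.198, 0.124]))]
wrist [('well_right', array([0.494, 0.196, 0.012])), ('marker', array([0.498, 0.191, 0.127])), ('torch', array([0.53 , 0.264, 0.009]))]
```

View pics/n.png

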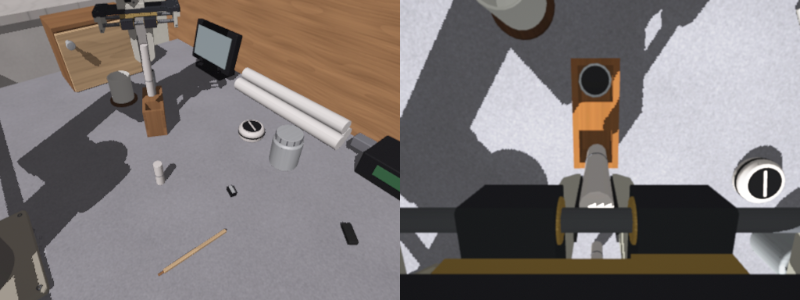

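The wrist half shows the torch standing in the far well at (595,80). The marker hangs over the near well at (597,150). Lowering it now.

Request:
{"method": "jog_arm", "body": {
  "targets": [0,-0.001,0.01,0,0,0,0.015,0,0,0,0.015,0,0,0,0.015,0,0,0,0.015,0,0,0,0.015,0,0,0,0.015,0,0,0,0.01,0,0,0,0.003,0,0,0,0,0]
}}

```text
time_s: 22.65
tool_pos: [0.4953, 0.1938, 0.1127]
eef_rot: [-0.0, 0.851, 0.525, -0.0]
contact_force: [-0.1, 1.0, -1.0]
gripper_width: 0.225
grip_force: 20.0
```

Request:
{"method": "jog_arm", "body": {
  "targets": [0,0,0.001,0,0,0,0.001,0,0,0,0.001,0,0,0,0.0005,0,0,0,0,0,0,0,0,0,0,0,0,0,0,0,0,0,0,0,0,0,0,0,0,0]
}}

```text
time_s: 23.65
tool_pos: [0.4956, 0.1939, 0.1096]
eef_rot: [-0.0, 0.851, 0.525, 0.0]
contact_force: [-1.3, -0.3, -0.6]
gripper_width: 0.221
grip_force: 20.0
```

Request:
{"method": "jog_arm", "body": {
  "targets": [0,0,0.0005,0,0,0,0,0,0,0,0,0,0,0,0,0,0,0,0,0,0,0,0,0,0,0,0,0,0,0,0,0,0,0,0,0,0,0,0,0],
  "fingers": 0.7
}}

```text
time_s: 24.65
tool_pos: [0.4955, 0.1938, 0.1091]
eef_rot: [-0.0, 0.851, 0.525, -0.0]
contact_force: [-0.0, -0.1, 0.4]
gripper_width: 0.698
grip_force: 0.0
```

Request:
{"method": "jog_arm", "body": {
  "targets": [0,0,-0.005,0,0,0,-0.015,0,0,0,-0.02,0,0,0,-0.025,0,0,0,-0.025,0,0,0,-0.02,0,-0.02,0,-0.01,0,-0.04,0,0,0,-0.04,0,0,0,-0.04,0,0,0]
}}

```text
time_s: 25.65
tool_pos: [0.4323, 0.0678, 0.2307]
eef_rot: [0.001, 0.851, 0.526, 0.001]
contact_force: [0.8, -1.3, 0.1]
gripper_width: 0.696
grip_force: 0.0
```

Run:
```python
from h import *
delta([.4955,.1935,.109])
for c in ['side','top','wrist']:
    f=grab(c,c+'4.png');P=pts(f)
    for q in ['torch','marker']:
      print(c,q,[np.round(r['position'],3) for r in viewer.spot_point(c,q)[:1]])
      for x in viewer.outline_of(c,q)[:1]:
        p=P[x['mask']];p=p[~np.isnan(p[:,0])];print('  z',np.percentile(p[:,2],[2,98]).round(3))
im=np.hstack([cv2.imread('pics/side4.png')[60:252,60:316],cv2.imread('pics/wrist4.png')[:192,128:384]]);cv2.imwrite('pics/o.png',cv2.resize(im,(800,300)))
```

```text
t 25.65 tcp [0.4323 0.0678 0.2307] xaxis [0.448 0.894 0.001] z [ 0.002 -0.    -1.   ] w 0.696 F [ 0.8 -1.3  0.1] delta tool [0.1406 0.     0.1218]
side torch []
  z [0.088 0.16 ]
side marker []
  z [0.084 0.149]
top torch [array([0.53 , 0.268, 0.003])]
  z [0.024 0.162]
top marker [array([0.491, 0.196, 0.008])]
  z [0.017 0.151]
wrist torch []
wrist marker [array([0.498, 0.191, 0.006])]
  z [0.028 0.149]
```

View pics/o.png

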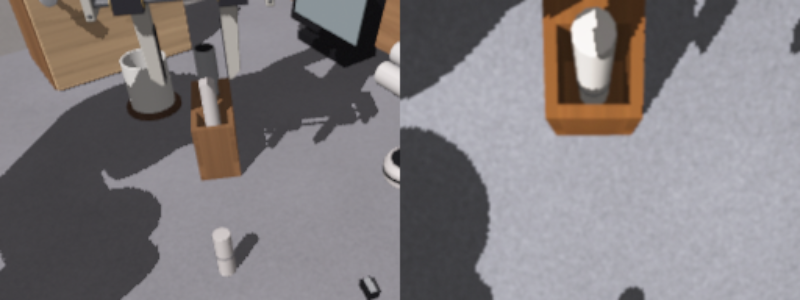

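Both items stand upright in their wells: the marker is at (593,60) in the wrist half, and the torch is behind it at (205,65) in the side half. Their tops, at about 0.149 and 0.160, match standing on the well floors, and the gripper is clear.

```bash
python3 -c "
from workcell import arm; print(arm.close_job())"
```

```text
the job is handed in; nothing more can be done
None
```

The torch stands lamp-up in the left well and the long marker upright in the right well, both on the well floors; I handed the job in at about 26 s.

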